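Fit the sharpened iron to the shelf-fitter's plane

TASK

Fit the freshly sharpened plane iron, the blade with the notch in its back end, to the plane: lay it flat on the bed with its cutting edge towards the mouth and its notch around the locating pin, and push it back firmly until it is fully home against the pin. Then swing the lever cap over and press it down firmly onto the iron, and let go. Keep the pushes to a firm hand's pressure, 25 newtons at most, drop nothing into the plane, and leave the other blade and everything else on the bench where it lies.

Things in the scene. Friction and masses are not known exactly. Their poses are not given: they have to be found in the camera images.
- iron: The plane iron: flat steel blade 90 long, 50 wide, 4.5 thick, 150 g, lying along one of two pine strips. Origin: centre of its underside. x runs to the cutting edge (x = +45; front 10 bevelled on top), y across, z up. The back end (x = -45) has an open notch 8 wide, 14 deep, its mouth flared at 45 degrees to 16 wide over the last 4 mm.
- notch (a point): Closed end of the iron's notch, on its centre line at the underside, 31 mm behind the iron's origin. Pushed firmly home means about 10 N against the pin. Axes as the iron's.
- plane: Low-angle steel bench plane, fixed on a white board. Origin: on the bench top below its mouth. x points to the toe (round knob, top 70 above the bench), -x to the heel (wooden handle, top 93 above the bench, 150 to 235 behind the origin), y across, z up. Sole 66 wide, upper face 11 above the bench; beside the bed fingers have room down to 13.
- pin: The locating pin: 6 diameter, 6.5 high, square on the bed 77 behind the plane's origin. Origin: centre of its foot on the bed surface. Its frame is the bed's: x runs forward to the mouth, falling 0.21 rad below level, z square to the bed. The bed is a flat rail 34 wide, x = -22 to 68, and 55 wide beyond x = 62. Iron fully home: notch's closed end touches the pin, point notch at x = 3, y = 0, z = 0.
- mouth (a point): Middle of the plane's mouth, where the iron's edge comes when home (79 ahead of the pin along the bed). The gap lets the edge overrun by up to 10. Two cheeks 55 apart inside, 34 high above the bench, stand beside the iron's front end, from 12 behind to 34 ahead of this point along the plane's x. Axes as the plane's.
- cap_hinge (a point): Centre of the lever cap's hinge axis, which runs along the plane's y, 24 behind the pin and 8 above the bed. Its axes turn with the cap: x from the hinge to the lip, z out of the top face.
- cap_pad (a point): Round thumb pad on the lever cap's top face, 66 from the hinge along the cap and 6 above it (cap frame): press here.
- cap (a joint): Angle of the lever cap (rad), a grey plate 40 wide reaching 90 from the hinge, top face 5 above the axis. 0 = shut, its lip on the seated iron; grows as it swings up and back; 2.05 = stop, leaning 15 degrees back past upright. Starts at 1.75 to 2.05. The stiff hinge (0.2 N m of friction, 3 N at the pad) keeps it where it is left. Firmly down means about 10 N on the pad.
- lip: Lip under the far end of the lever cap, 40 wide and 6 long, which bears on the iron. Origin: middle of its lower face, 87 from the hinge along the cap. Axes as the cap's.
- cap_iron: The other blade, to be left alone: flat steel 110 long, 44 wide, 4 thick, square-ended, no notch, on the other pine strip. Both strips are 130 long, 30 wide, 25 high, fixed. Origin: centre of its underside.
- sanding_block: Cork sanding block 62 x 40 x 30, bystander. Origin: centre of its underside.
- glue: White glue bottle, 52 diameter, 140 high, bystander. Origin: centre of its underside.
- screwdriver: Screwdriver lying beyond the strips, bystander. Origin: on its long axis, at bench level.
- hammer: Hammer lying to the left, bystander. Origin: on its long axis, at bench level.
- square: Try square, wooden stock and steel blade, bystander. Origin: middle of the stock's underside.
- dvd_a: Lower of two film cases in a stack, 136 x 190 x 15, bystander. Origin: centre of its underside.
- dvd_b: Upper of the two film cases, bystander. Origin: centre of its underside.
- tape: Roll of masking tape, 66 diameter, 24 high, bystander. Origin: centre of its underside.
Things that resemble listed ones, but are neither listed nor needed, are in the scene too. Leave any blue or red look-alike of the iron alone.

How it is judged (in metres and radians):
On the way, in this order (a step that is already met when the one before it is completed fails the run):
1. the iron lies flat on the bed with its notch around the pin and is pushed home against the pin (more than 6 N), the lever cap still open (x of notch in the frame of pin between 0.0005 and 0.0045 m and y of notch in the frame of pin between -0.002 and 0.002 m and z of notch in the frame of pin between -0.002 and 0.0015 m and angle between the z axis of iron and the z axis of pin, either way round below 0.05 rad and angle between the x axis of iron and the x axis of pin, either way round below 0.06 rad and x of iron in the frame of pin above 0.02 m and contact force between iron and pin above 6 N and value of joint cap above 1 rad), for 0.3 s.
2. the lever cap is pressed down firmly on the seated iron (lip on iron with more than 3 N) (x of notch in the frame of pin between 0.0005 and 0.0045 m and y of notch in the frame of pin between -0.002 and 0.002 m and z of notch in the frame of pin between -0.002 and 0.0015 m and angle between the z axis of iron and the z axis of pin, either way round below 0.05 rad and angle between the x axis of iron and the x axis of pin, either way round below 0.06 rad and x of iron in the frame of pin above 0.02 m and value of joint cap below 0.04 rad and contact force between lip and iron above 3 N), for 0.2 s.
At the end, for the whole second after the job is handed in: The iron lies flat on the bed (within 1.5 mm and 0.05 rad), edge to the mouth, its notch around the pin and home against it (gap under 1.5 mm), the lever cap shut on it (joint under 0.04 rad), all at rest (x of notch in the frame of pin between 0.0005 and 0.0045 m and y of notch in the frame of pin between -0.002 and 0.002 m and z of notch in the frame of pin between -0.002 and 0.0015 m and angle between the z axis of iron and the z axis of pin, either way round below 0.05 rad and angle between the x axis of iron and the x axis of pin, either way round below 0.06 rad and x of iron in the frame of pin above 0.02 m and value of joint cap between -0.03 and 0.04 rad and linear speed of iron below 0.01 m/s); the robot touches nothing.
It fails at once if the iron is forced against the pin (more than 28 N) (contact force between iron and pin above 28 N).
It fails at once if the iron is dropped on, struck against or squeezed into the plane (contact forces of more than 45 N in all between the iron and the plane with its lever cap) (contact force between iron and plane above 45 N).
It fails at once if the robot bears on the plane or its lever cap with more than 32 N (contact force between any of the arm, the fingers and plane above 32 N).
It fails at once if another thing on the bench is moved more than 15 mm (distance of any of cap_iron, sanding_block, glue, screwdriver, hammer, square, dvd_a, dvd_b, tape from where it was at the start of the episode above 0.015 m).
It also fails if it takes over 61 s, if anything falls off the work surface, if the arm or the gripper's body presses on something with over 40 N, if the wrist force passes 120 N, or if a joint passes its speed limit or range.

ROBOT

A 6-joint arm with a two-finger parallel gripper is mounted at the origin on the work surface. World frame = base frame: x ahead of the robot, y to its left, z up, the work surface at z = 0. Lengths are in mm, angles in rad, forces in N, time in s.
With the tool pointing down it reaches from about 425 to 950 mm from the base axis. Payload 14.7 kg.
Tool frame: the origin (TCP) lies midway between the tips of the shut fingers; the grasp point (between the pads) lies 19 mm behind it (ctrl.grasp_offset is the distance from the TCP to the grasp point, in mm); z points along the fingers, y is the line along which they close (so a half turn about z gives the same grasp; the last joint's range is limited). The gripper opens to 85 mm and grips with 20 to 120 N. Pads are 22 mm wide; open, the fingers measure 114 mm over their backs; the gripper's body (76 mm by 85 mm) begins 54 mm behind the grasp point. The pads swing forward as they close: fully open they stand 13 mm farther back than shut.
Start: joints at [-1.269, 0.48, 1.596, -0, 1.065, -0.047], TCP at [222.166, -610.847, 231.297] pointing down, gripper open.
Joint ranges: [-2.75, 2.75], [-0.82, 2.05], [0.23, 2.67], [-1.56, 4.7], [0.09, 2.69], [-2.92, 2.92]. Speed limits (rad/s): [1.89, 1.89, 2.39, 3.01, 3.01, 3.01].

INTERFACE

Orientations are given as a unit quaternion [x, y, z, w].
In Python, from bench import ctrl gives the robot as it stands. Calls block until the motion is done:
- ctrl.move_ptp(position, orientation): joint-space move of the TCP to a pose.
- ctrl.move_l(position, frame=None, rate=150): straight line of the TCP; frame=None keeps the orientation; rate is the mean speed in mm/s.
- ctrl.move_joints(angles): joint-space move.
- ctrl.grip(opening): finger opening in mm; the grip force is fixed at half the most; returns when the fingers have stopped.
- ctrl.pause(seconds).
- ctrl.solve_ik(position, orientation): joint angles nearest the present ones, or None.
- ctrl.sense(): the state.
- ctrl.read_camera(name): name is "side" or "top" or "wrist"; returns the picture (400x640x3 uint8, red, green, blue); there is no depth.
- ctrl.camera_info(name): a dict with "vertical_fov" (degrees; the focal length in pixels is half the picture's height over the tangent of half this angle, whatever the lens; pixels are square), "cx", "cy" (the principal point, pixels), "eye" and "rotation" of the camera in the world. Camera axes: x right, y up, looking along -z (the intrinsics and any distortion apply to the point x, -y, -z); pixel columns grow to the right and rows downward; lengths in mm; the calibration is good to about 2 mm. A picture is of the moment at which its call begins: read the wrist's pose just before it. camera_info takes no time and is no camera call; for the wrist camera it gives the pose at the moment of the call.
A pose or a line that the arm cannot do raises ctrl.PlanningError and nothing moves.
- ctrl.sign_off(): hands the job in; it is judged then, once.
The state is a dict: "t": time; "qpos": joint angles; "qvel": joint speeds; "joint_efforts": joint torques, N m; "ee_pos": TCP position; "orientation": TCP orientation; "force": force on the tool from outside, world axes, zero at the start; "wrist_torque": the same for the moment, N m; "opening": finger opening in mm; "finger_force": force on a finger pad.
Only numpy, scipy, OpenCV 4.12 (cv2) and the standard library are available. Lean on these libraries where they do the work, as an engineer would, in place of code of your own. Each camera call takes 0.05 s, during which the arm holds its last target. There are 200 camera calls.

## Working session

There is one attempt and no reset: what is moved stays moved. The work goes in short steps, each a Python script; the robot and the scene stay as the last script left them, time stands still between calls to the robot, and variables do not carry over. Pictures are saved under pics/ and viewed, at most 10 in all, crops included, and the job is handed in when it is done.

```bash
ls; mkdir -p pics
python3 - <<'E'
from bench import ctrl
import cv2
for n in("side","top","wrist"):
    i=ctrl.camera_info(n);print(n,i)
    im=ctrl.read_camera(n);cv2.imwrite(f"pics/{n}0.png",im[:,:,::-1])
s=ctrl.sense();print(s["t"],s["orientation"],s["opening"],ctrl.grasp_offset)
E
```

```text
pics
side {'vertical_fov': 46.505882856906986, 'cx': 318.39125686003973, 'cy': 193.28467040239028, 'eye': array([  -1.97978793, 1026.14439694,  884.65405225]), 'rotation': array([-0.10416569,  0.45016071,  0.85890939, -0.22086081])}
top {'vertical_fov': 48.614997211876904, 'cx': 321.66047497250884, 'cy': 195.88574812004933, 'eye': array([ 447.84156722,    7.92117482, 1352.533813  ]), 'rotation': array([ 0.01627885, -0.01717172, -0.69937735,  0.71436087])}
wrist {'vertical_fov': 70.2279843617054, 'cx': 313.9827293801913, 'cy': 201.7200665767225, 'eye': array([ 291.6915884 , -585.18152799,  373.17679171]), 'rotation': array([-0.12236861,  0.08605314, -0.56715717,  0.80990958])}
0.15 [ 9.84828618e-01  1.73529222e-01 -5.60978254e-05 -4.47499554e-04] 85.43314557683745 18.700000000000003
```

View pics/top0.png

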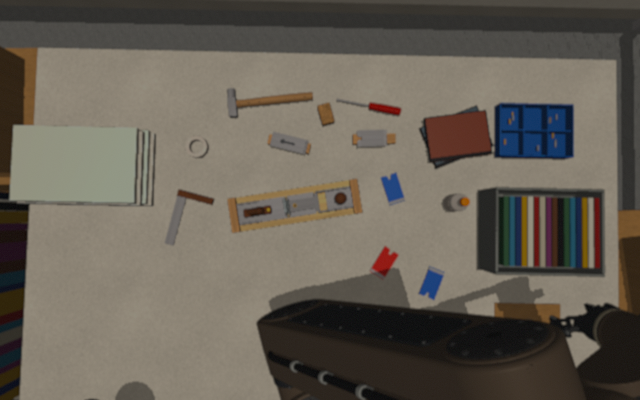

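View pics/side0.png

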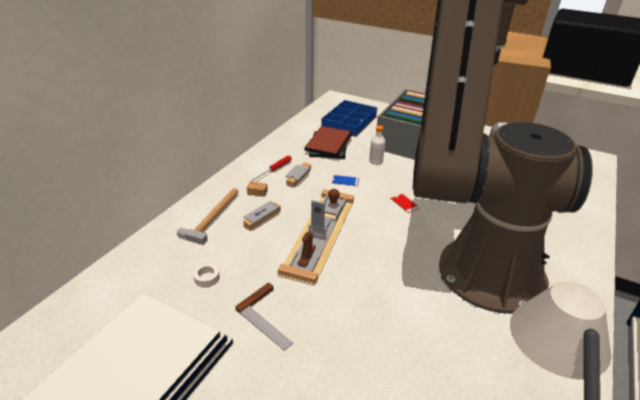

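```bash
cat > h.py <<'E'
from bench import ctrl
import numpy as np, cv2
from scipy.spatial.transform import Rotation as R
from scipy.optimize import least_squares
def K(i):
    f=200/np.tan(np.radians(i["vertical_fov"]/2)); return f,i["cx"],i["cy"]
def ray(i,p):
    f,cx,cy=K(i); d=np.array([(p[0]-cx)/f,-(p[1]-cy)/f,-1]); return R.from_quat(i["rotation"]).apply(d)
def onz(i,p,z):
    d=ray(i,p); e=np.array(i["eye"]); return e+d*(z-e[2])/d[2]
def proj(i,P):
    f,cx,cy=K(i); q=R.from_quat(i["rotation"]).inv().apply(np.atleast_2d(P)-i["eye"])
    return np.c_[cx-f*q[:,0]/q[:,2],cy+f*q[:,1]/q[:,2]]
def tri(obs):  # [(info,px),...]
    P0=onz(*obs[0],30)
    r=least_squares(lambda P:np.concatenate([proj(i,P)[0]-p for i,p in obs]),P0)
    return r.x,np.sqrt(np.mean(r.fun**2))
def down(yaw): # tool z down, tool x along yaw
    return R.from_matrix(np.array([[np.cos(yaw),np.sin(yaw),0],[np.sin(yaw),-np.cos(yaw),0],[0,0,-1]]))
E
python3 - <<'E'
from h import *
import pickle
t=ctrl.camera_info("top")
for p in [(290,142),(374,139),(340,198),(235,215),(355,197),(303,207)]: print(p,onz(t,p,25).round())
s=ctrl.sense(); w=ctrl.camera_info("wrist")
Rt=R.from_quat(s["orientation"]); o=Rt.inv().apply(w["eye"]-s["ee_pos"]); Rc=Rt.inv()*R.from_quat(w["rotation"])
print(o,Rc.apply([0,0,-1]),Rc.apply([1,0,0]),Rt.as_matrix().round(2))
# targets: aim camera centre at given point from TCP height
for k,(T,z,yaw) in enumerate([((520,-40,30),330,0),]):
  pass
E
```

```text
(290, 142) [671. 106.  25.]
(374, 139) [ 686. -148.   25.]
(340, 198) [506. -48.  25.]
(235, 215) [448. 265.  25.]
(355, 197) [509. -93.  25.]
(303, 207) [476.  62.  25.]
[  74.10310699   -0.1458792  -142.41344753] [-2.95876557e-01  4.75552252e-04  9.55226066e-01] [ 6.58941179e-05  9.99999884e-01 -4.77432190e-04] [[ 0.94  0.34 -0.  ]
 [ 0.34 -0.94  0.  ]
 [ 0.   -0.   -1.  ]]
```

View pics/wrist0.png

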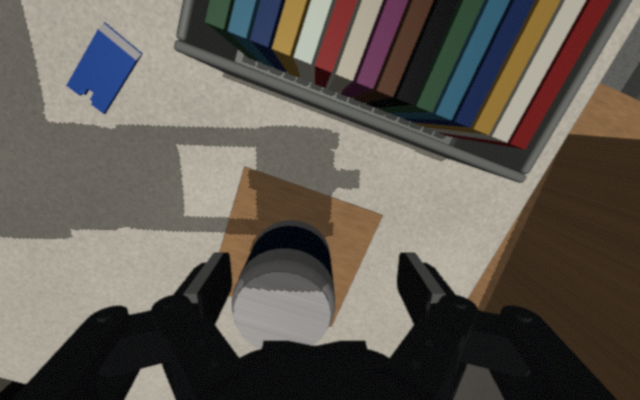

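```bash
cat > look.py <<'E'
from h import *
import pickle,sys
def look(name,pos,yaw=0,q=None):
    ctrl.move_ptp(pos,(q or down(yaw)).as_quat())
    ctrl.pause(0.15)
    i=ctrl.camera_info("wrist"); im=ctrl.read_camera("wrist")[:,:,::-1].copy()
    cv2.imwrite(f"pics/{name}.png",im); pickle.dump({k:i[k] for k in i},open(f"pics/{name}.pkl","wb"))
    return i,im
E
python3 - <<'E'
from look import *
ims=[]
for n,p in [("i1",[640,-200,170]),("i2",[640,-100,170]),("p1",[440,0,190]),("p2",[440,110,190])]:
    try: ims.append(look(n,p)[1])
    except ctrl.PlanningError as e: print(n,e); ims.append(np.zeros((400,640,3),np.uint8))
print(ctrl.sense()["t"])
v=np.vstack([np.hstack([x[:300] for x in ims[:2]]),np.hstack([x[:300] for x in ims[2:]])])
# crop: two upper-part pics each
cv2.imwrite("pics/m1.png",np.vstack([ims[0][:300],ims[1][:300]]))
cv2.imwrite("pics/m2.png",np.vstack([ims[2][:300],ims[3][:300]]))
E
```

```text
4.9667
```

View pics/m1.png

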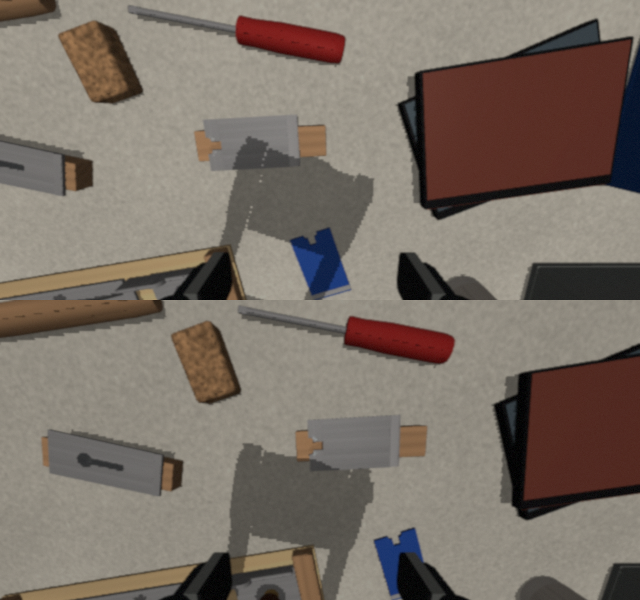

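View pics/m2.png

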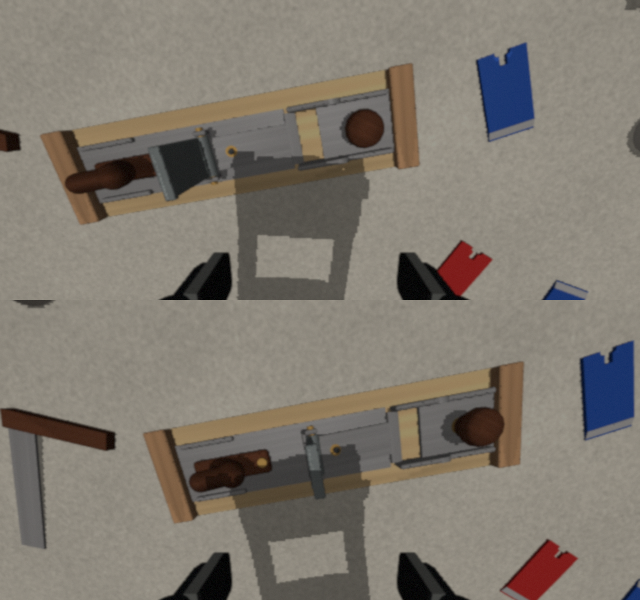

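Run:
```python
import cv2,numpy as np
def crop(n,x0,y0,w,h):
    im=cv2.imread(f"pics/{n}.png")[y0:y0+h,x0:x0+w]; s=400/w
    im=cv2.resize(im,(400,300),interpolation=cv2.INTER_CUBIC)
    im=cv2.convertScaleAbs(im,alpha=1.5)
    for k in range(0,w,20):
        x=int((k+.5)*s); cv2.line(im,(x,0),(x,5),(0,255,255),1); cv2.putText(im,str(x0+k),(x,14),0,.32,(0,255,255),1)
    for k in range(0,h,20):
        y=int((k+.5)*s); cv2.line(im,(0,y),(5,y),(0,255,255),1); cv2.putText(im,str(y0+k),(6,y+4),0,.32,(0,255,255),1)
    return im
v=np.vstack([np.hstack([crop("i1",190,95,140,105),crop("i2",290,95,140,105)]),np.hstack([crop("p1",180,75,180,135),crop("p2",290,75,180,135)])])
cv2.imwrite("pics/c1.png",v)
```

```text
(no output)
```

View pics/c1.png

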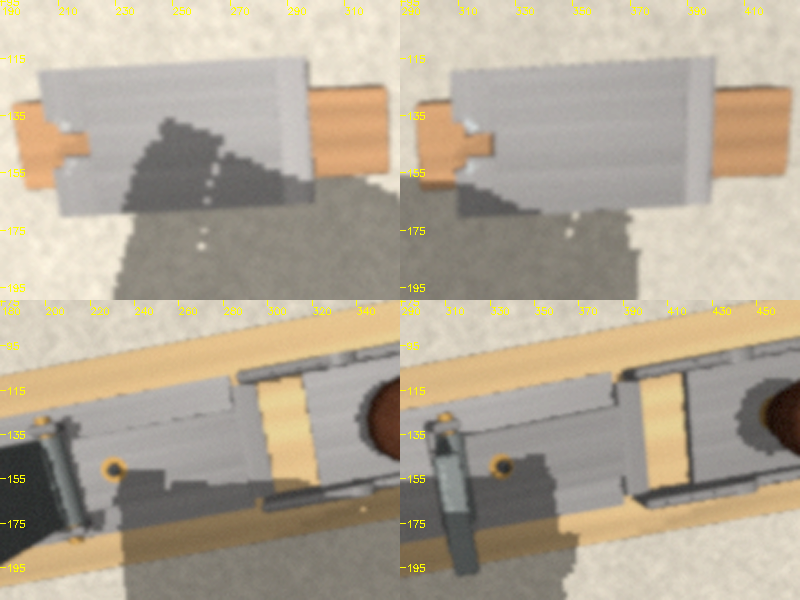

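```bash
cat > m.py <<'E'
from h import *
import pickle
I={n:pickle.load(open(f"pics/{n}.pkl","rb")) for n in("i1","i2","p1","p2")}
def c(x0,y0,s,X,Y): return np.array([x0+X/s-.5,y0+Y/s-.5])
a=lambda X,Y:c(190,95,400/140,X,Y); b=lambda X,Y:c(290,95,400/140,X,Y)
p=lambda X,Y:c(180,75,400/180,X,Y-300); q=lambda X,Y:c(290,75,400/180,X-400,Y-300)
def T(n,m,A,B):
    P,e=tri([(I[n],A),(I[m],B)]); return P,e
D={}
for k,A,B in [("backL",(40,71),(52,72)),("frontL",(305,58),(314,58)),("frontR",(315,204),(311,204)),("backR",(61,216),(57,216)),("notch",(89,145),(93,144))]:
    D[k]=T("i1","i2",a(*A),b(*B))
for k,A,B in [("pinring",(113,469),(502,466)),("pindark",(115,470),(504,467)),("hingeL",(42,421),(445,417)),("mouthL",(259,386),(643,378)),("mouthR",(275,490),(646,492)),("mfL",(303,376),(684,372)),("mfR",(319,483),(690,487)),("railcorner",(231,405),(616,402)),("cheekL",(240,378),(622,376)),("cheekR",(265,506),(645,505))]:
    D[k]=T("p1","p2",p(*A),q(*B))
for k,A,B in [("bLT",(43,134),(146,133)),("bLB",(81,223),(177,222)),("bRT",(412,64),(522,62)),("bRB",(419,166),(522,165)),("knob",(365,127),(480,126))]:
    D[k]=T("p1","p2",np.array(A),np.array(B))
if __name__=="__main__":
    for k in D: print(k,D[k][0].round(1),round(D[k][1],2))
E
python3 m.py
```

```text
backL [708.8 -95.4  28.5] 0.03
frontL [ 713.  -184.2   24.4] 0.1
frontR [ 663.5 -186.9   26.5] 0.09
backR [659.5 -96.8  27.6] 0.09
notch [ 684.6 -109.4   28.2] 0.22
pinring [478.9  86.3  32.6] 0.02
pindark [478.5  85.4  32.8] 0.02
hingeL [501.5 112.8  43.4] 0.1
mouthL [517.3  18.1  13.8] 0.75
mouthR [464.3  11.1  10.8] 0.79
mfL [521.   -3.1   8.3] 0.12
mfR [467.2 -11.4   9.8] 1.11
railcorner [507.5  31.4  18.2] 0.04
cheekL [519.6  27.4  10.2] 0.2
cheekR [459.6  15.5  25.8] 0.32
bLT [495.  286.9  22.3] 0.13
bLB [396.6 264.9  29.3] 0.07
bRT [563.3 -99.2  19.8] 0.11
bRB [ 462.  -113.2   30.9] 0.15
knob [503.2 -49.9  51.5] 0.21
```

```bash
cat > g.py <<'E'
from look import *
PSI=-1.3977; PIN=np.array([478.9,86.2,29.0])
def bed():
    x=np.array([np.cos(PSI)*np.cos(.21),np.sin(PSI)*np.cos(.21),-np.sin(.21)]); y=np.array([-np.sin(PSI),np.cos(PSI),0])
    return np.c_[x,y,np.cross(x,y)]
B=bed()
QB=R.from_matrix(np.c_[-B[:,0],B[:,1],-B[:,2]])
GX,GZ=8.0,-9.25     # TCP in iron frame
def tcp(nx,ny,nz): # TCP for notch at (nx,ny,nz) in pin frame, iron parallel to bed
    return PIN+B@np.array([nx+31+GX,ny,nz+GZ])
E
python3 - <<'E'
from g import *
iy=-1.525; d=np.array([np.cos(iy),np.sin(iy),0])
g=np.array([686.1,-140.7,27.25-11.5])+GX*d; q=down(iy+np.pi)
up=np.array([0,0,1])
for p in [(60,0,110),(20,0,60),(11,0,12),(3,0,0)]: print(ctrl.solve_ik(tcp(*p),QB.as_quat()))
ctrl.move_ptp(g+70*up,q.as_quat()); ctrl.move_l(g,rate=80)
print(ctrl.sense()["force"]); ctrl.grip(42); s=ctrl.sense(); print(s["opening"],s["finger_force"],s["force"])
ctrl.move_l(g+110*up,rate=150); s=ctrl.sense(); print(s["opening"],s["force"],s["t"])
ctrl.move_ptp(tcp(60,0,110),QB.as_quat())
ctrl.move_l(tcp(20,0,50)); ctrl.move_l(tcp(11,0,14),rate=60); ctrl.pause(.2)
s=ctrl.sense();print(s["t"],s["force"],s["opening"],s["ee_pos"]-tcp(11,0,14))
i=ctrl.camera_info("wrist"); im=ctrl.read_camera("wrist")[:,:,::-1].copy()
pickle.dump(i,open("pics/h1.pkl","wb")); cv2.imwrite("pics/h1.png",im)
print(proj(i,PIN),proj(i,PIN+B@np.array([11,0,14])),proj(i,PIN+B@np.array([11,0,18.5])))
c=cv2.convertScaleAbs(cv2.resize(im[60:260,187:453],(800,600),interpolation=cv2.INTER_CUBIC),alpha=1.5); cv2.imwrite("pics/h1c.png",c)
E
```

```text
[-0.26222017  0.48828209  2.00536407  0.27877257  0.75721466 -0.64896161]
[-0.17314606  0.54140159  2.06526731  0.3371294   0.63454128 -0.6285173 ]
[-0.13781247  0.6204632   2.09476741  0.40531967  0.52743691 -0.67249112]
[-0.11809435  0.63808108  2.1032278   0.42927559  0.50038753 -0.67926175]
[ 0.35115183 -0.38963965 -0.06646073]
47.94817429163662 60.69661259651184 [-1.91967813  1.50294552  8.6438312 ]
47.971513258237756 [-0.11094907  1.34092282 -1.12430198] 9.1833
11.6667 [ 0.12739687  0.29023848 -2.13238656] 47.60247615755617 [ 0.24828659 -0.13014223  0.26041943]
[[316.36383784 164.29030851]] [[316.55920531 191.70796639]] [[316.65004418 194.22150478]]
```

View pics/h1c.png

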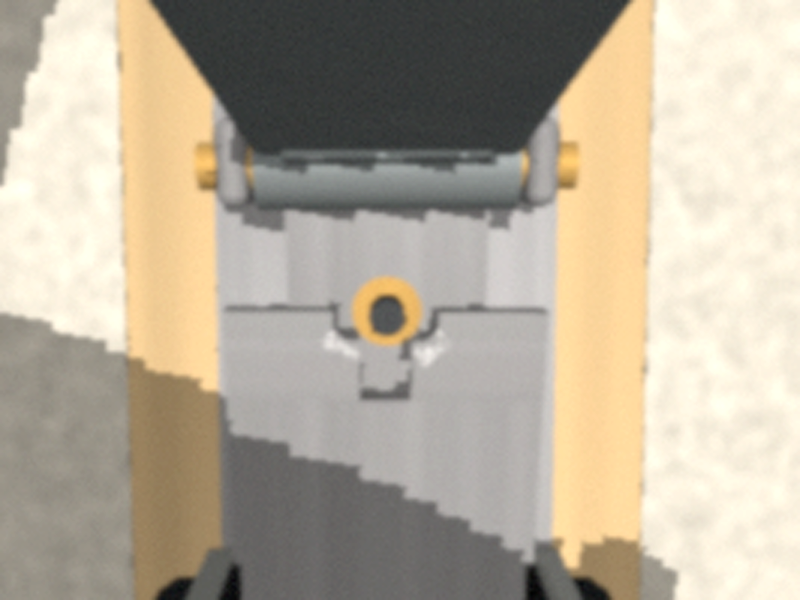

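Run:
```python
from g import *
F=lambda: B.T@ctrl.sense()["force"]
ctrl.move_l(tcp(11,0,5),rate=40); ctrl.pause(.1); f0=F(); print(f0)
for nz in np.arange(4.5,-4,-.5):
    ctrl.move_l(tcp(11,0,nz),rate=20); ctrl.pause(.05); f=F()-f0; s=ctrl.sense(); print(nz,f.round(1),(B.T@(s["ee_pos"]-tcp(11,0,nz))).round(2))
    if abs(f).max()>3.5: break
s=ctrl.sense();print(s["t"],s["opening"])
```

```text
[-0.76668424 -0.16407114 -0.73153469]
4.5 [ 1.2 -0.3 -0.8] [0.01 0.02 0.05]
4.0 [ 0.5  0.1 -1.4] [0.   0.01 0.01]
3.5 [ 1.1 -0.1 -0.9] [-0.   -0.02 -0.03]
3.0 [ 1.7  0.8 -0.6] [-0.  0. -0.]
2.5 [ 1.1  0.  -0.1] [-0.   -0.03 -0.01]
2.0 [ 1.9 -1.8  6. ] [0.02 0.09 0.21]
13.9917 48.04920800141285
```

Run:
```python
from g import *
F=lambda: B.T@ctrl.sense()["force"]
f0=np.array([-.2,-.3,-1.4]); 
nx=11
while nx>0:
    nx-=1 if nx>5 else .25
    ctrl.move_l(tcp(nx,0,2.05),rate=25); ctrl.pause(.04); f=F()-f0; s=ctrl.sense(); print(nx,f.round(1),(B.T@(s["ee_pos"]-tcp(nx,0,2.05))).round(2))
    if f[0]>11 or abs(f[1])>8 or f[2]>15: break
s=ctrl.sense();print(s["t"],s["opening"])
i=ctrl.camera_info("wrist"); im=ctrl.read_camera("wrist")[:,:,::-1].copy()
pickle.dump(i,open("pics/h2.pkl","wb")); cv2.imwrite("pics/h2.png",im)
cv2.imwrite("pics/h2c.png",cv2.convertScaleAbs(cv2.resize(im[60:260,187:453],(800,600),interpolation=cv2.INTER_CUBIC),alpha=1.5))
```

```text
10 [1.  0.4 6.6] [0.03 0.22 0.15]
9 [2.2 0.6 7.3] [0.11 0.32 0.16]
8 [2.3 0.5 7.4] [0.11 0.36 0.16]
7 [2.9 0.9 7.9] [0.15 0.39 0.16]
6 [2.9 0.9 6.7] [0.15 0.39 0.16]
5 [3.3 0.5 7.9] [0.12 0.36 0.14]
4.75 [2.9 1.  7.9] [0.2  0.41 0.17]
4.5 [2.8 0.4 8.8] [0.22 0.43 0.16]
4.25 [3.5 1.5 7.6] [0.22 0.41 0.15]
4.0 [4.3 0.6 6.8] [0.23 0.39 0.13]
3.75 [4.2 0.9 6.4] [0.25 0.4  0.16]
3.5 [3.6 1.3 8. ] [0.24 0.39 0.14]
3.25 [3.  0.2 6.7] [0.25 0.39 0.16]
3.0 [ 3.5 -0.   7. ] [0.23 0.4  0.16]
2.75 [4.4 1.2 8.2] [0.23 0.4  0.15]
2.5 [4.  0.5 6.8] [0.25 0.39 0.16]
2.25 [ 5.5 -0.1  6.8] [0.32 0.42 0.16]
2.0 [ 6.1 -0.8  7.2] [0.45 0.45 0.16]
1.75 [ 7.9 -0.1  7.1] [0.59 0.46 0.15]
1.5 [10.6 -0.8  6.8] [0.73 0.45 0.13]
1.25 [12.  -0.7  6.6] [0.9  0.49 0.14]
20.1167 48.09870783698687
```

View pics/h2c.png

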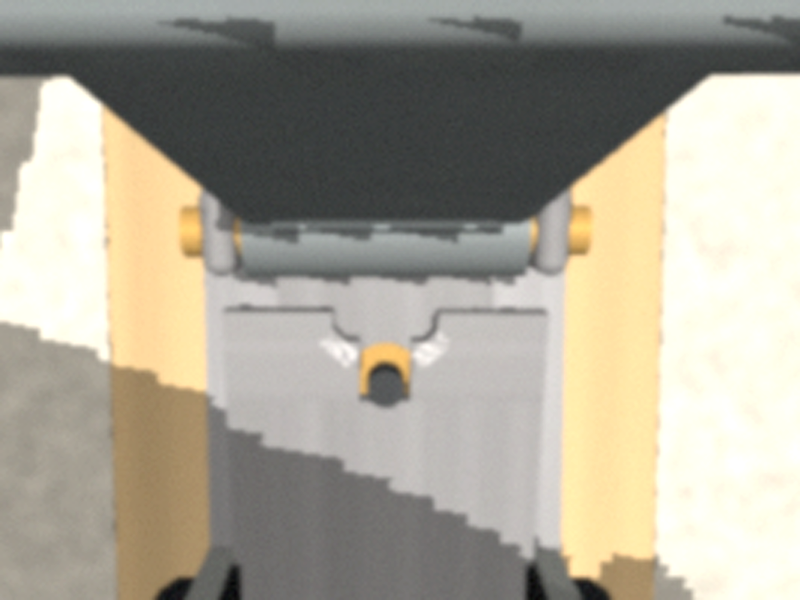

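Run:
```python
from g import *
i=pickle.load(open("pics/h2.pkl","rb"))
PIN[2]=31.05
f=K(i)[0]
for c0,c1,r in [((72),(708),75)]:
    k=266/800; dep=f*40/((c1-c0)*k); d=ray(i,(187+(c0+c1)/2*k,60+r*k)); P=i["eye"]+d*dep; b=B.T@(P-PIN); print(dep,b, "ang",np.arctan2(b[2]-8,b[0]+24),np.hypot(b[2]-8,b[0]+24))
PIN[2]=29.0
F=lambda: B.T@ctrl.sense()["force"]
f0=np.array([-.2,-.3,-1.4])
for nx in (1.0,.75,.5,.25):
    ctrl.move_l(tcp(nx,0,2.05),rate=25); ctrl.pause(.08); f=F()-f0; print(nx,f.round(1))
    if f[0]>14.5: break
ctrl.pause(.6); print((F()-f0).round(1))
ctrl.grip(64); s=ctrl.sense(); print(s["opening"],(F()-f0).round(1))
p=s["ee_pos"]; ctrl.move_l(p+B[:,2]*25,rate=60); ctrl.pause(.1)
s=ctrl.sense();print(s["t"],s["opening"])
i=ctrl.camera_info("wrist"); im=ctrl.read_camera("wrist")[:,:,::-1].copy()
pickle.dump(i,open("pics/h3.pkl","wb")); cv2.imwrite("pics/h3.png",im)
print(proj(i,PIN+B@np.array([3,0,6.6])),proj(i,PIN+B@np.array([-14,0,6.6])))
cv2.imwrite("pics/h3c.png",cv2.convertScaleAbs(cv2.resize(im[60:260,187:453],(800,600),interpolation=cv2.INTER_CUBIC),alpha=1.5))
```

```text
53.7993178124599 [-39.15029347  -0.60139009  75.37913823] ang 1.7919693236871905 69.06141948469204
1.0 [14.3 -1.9  7.7]
0.75 [16.3 -2.3  6.9]
[16.9 -1.9  6.6]
63.98854259045233 [-1.   0.3  0.6]
22.4083 63.85536868490757
[[317.21345024 186.83987293]] [[317.32325668 156.17837675]]
```

View pics/h3c.png

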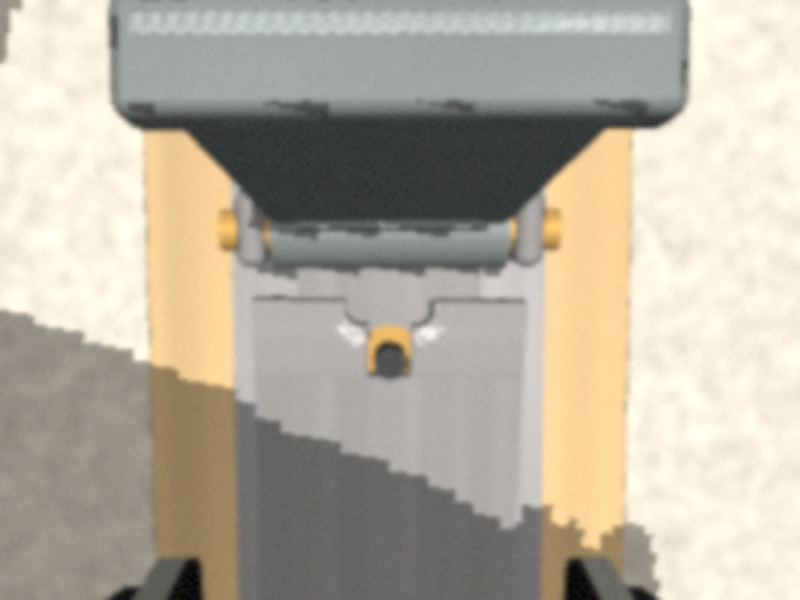

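Run:
```python
from g import *
PIN[2]=31.05
i=pickle.load(open("pics/h3.pkl","rb")); k=266/800
P=i["eye"]+ray(i,(187+402*k,60+125*k))*K(i)[0]*40/(575*k); b=B.T@(P-PIN); print(b,np.arctan2(b[2]-8,b[0]+24),np.hypot(b[2]-8,b[0]+24))
W=lambda x,z:PIN+B@np.array([x,0,z])
q=QB.as_quat()
for x,z in [(40,130),(-99,130),(-99,80),(-40,80),(42,14)]: print(ctrl.solve_ik(W(x,z),q) is not None)
F=lambda: B.T@ctrl.sense()["force"]
ctrl.move_l(W(40,130),rate=150); ctrl.grip(0); ctrl.move_l(W(-99,130),rate=150); ctrl.move_l(W(-99,80),rate=120); ctrl.pause(.1)
f0=F(); print(f0, ctrl.sense()["t"])
pts=[(x-11,80) for x in (-70,-56,-42,-29)]
for th in np.radians([80,70,60,50,40,30,20,12]):
    r=72+5*(1-th/1.57); pts.append((-24+r*np.cos(th)-5*np.sin(th)-11, 8+r*np.sin(th)+5*np.cos(th)))
for x,z in pts:
    ctrl.move_l(W(x,z),rate=60); f=F()-f0; print(round(x),round(z),f.round(1))
    if np.linalg.norm(f)>20: print("stop");break
print(ctrl.sense()["t"])
```

```text
[-37.91698957  -0.42215563  94.98578558] 1.7294433376170653 88.09205123611989
True
True
True
True
True
[-0.68995334 -0.33707052  0.17062726] 25.7333
-81 80 [ 0.5 -0.1  0.1]
-67 80 [ 0.6  0.8 -0.7]
-53 80 [0.6 0.4 0.1]
-40 80 [0.6 0.7 0.3]
-27 80 [0.5 0.2 0.4]
-15 78 [-0.3 -0.6  0.8]
-2 74 [-0.2 -0.2 -0.3]
9 68 [1.  0.7 0.4]
19 60 [ 1.  -0.   0.5]
28 50 [0.2 0.  1.4]
35 39 [ 0.6  0.6 -0.3]
39 29 [ 0.8 -0.2 -0.1]
30.2083
```

Run:
```python
from h import *
w=ctrl.read_camera("wrist")[:,:,::-1]; s=ctrl.read_camera("side")[:,:,::-1]
a=cv2.resize(w[0:400,140:500],(400,444)); b=cv2.resize(s[150:300,250:385],(400,444),interpolation=cv2.INTER_CUBIC)
cv2.imwrite("pics/z.png",cv2.convertScaleAbs(np.hstack([a,b]),alpha=1.4))
```

```text
(no output)
```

View pics/z.png

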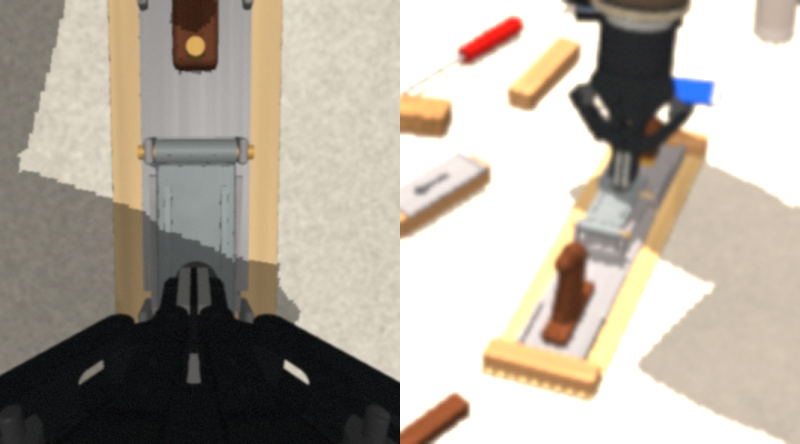

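The wrist view (left half) shows the cap swung forward over the iron, with the fingers on the pad at about (193,270). The side view confirms it. Next I press it down.

Run:
```python
from g import *
PIN[2]=31.05
W=lambda x,z:PIN+B@np.array([x,0,z])
F=lambda: B.T@ctrl.sense()["force"]
f0=np.array([-.2,-.2,.2])
x,z=40.,24.
while z>8:
    ctrl.move_l(W(x+2,z),rate=40); ctrl.pause(.05); f=F()-f0; s=ctrl.sense(); print(z,f.round(1),(B.T@(s["ee_pos"]-PIN)).round(2))
    if f[2]>12: break
    z-=1.5 if z>17 else (.5 if f[2]<5 else .2)
ctrl.pause(.5); print((F()-f0).round(1),ctrl.sense()["t"])
```

```text
24.0 [ 0.3  0.4 -0.1] [42.08 -0.09 23.9 ]
22.5 [ 0.4 -0.   0.8] [41.96  0.   22.49]
21.0 [-0.6  0.7 -0.8] [ 4.197e+01 -3.000e-02  2.096e+01]
19.5 [-0.3 -0.  -0.1] [ 4.196e+01 -4.000e-02  1.944e+01]
18.0 [-0.2 -0.3 -0.1] [41.95 -0.07 17.93]
16.5 [-0.4  1.  -0.2] [41.96 -0.07 16.44]
16.0 [0.  0.1 0.7] [41.98 -0.09 15.97]
15.5 [ 1.6 -0.3  0.6] [4.200e+01 1.000e-02 1.549e+01]
15.0 [ 1.3 -0.1  0.7] [4.201e+01 2.000e-02 1.499e+01]
14.5 [0.5 1.  0.3] [4.199e+01 4.000e-02 1.449e+01]
14.0 [1.  1.3 0.9] [4.201e+01 3.000e-02 1.399e+01]
13.5 [1.  1.1 1.5] [4.201e+01 2.000e-02 1.348e+01]
13.0 [0.6 0.5 0.7] [ 4.197e+01 -1.000e-02  1.297e+01]
12.5 [0.3 0.6 0.7] [41.96 -0.05 12.46]
12.0 [ 1.2 -2.3 10.2] [ 4.197e+01 -1.000e-02  1.230e+01]
11.8 [-0.6 -1.6 15.9] [4.194e+01 2.000e-02 1.227e+01]
[-0.4 -2.8 14.7] 35.6583
```

Run:
```python
from g import *
L=lambda n:pickle.load(open(f"pics/{n}.pkl","rb"))
k=266/800
def w(i,nx,nz,half=25,dx=-14,top=4.5):
    a=proj(i,PIN+B@np.array([nx+dx,half,nz+top])); b=proj(i,PIN+B@np.array([nx+dx,-half,nz+top]))
    return abs(a-b)[0,0]/k, ((a+b)/2)[0,1]
h1,h2,h3=L("h1"),L("h2"),L("h3")
for g in (0,-1,-2): print(g,"h1",w(h1,11,14+g),"h2",w(h2,2.2,2.1+g),"h3 at same height",w(h3,3,2.1+g),"flat if lower 1.7",w(h3,3,.4+g))
# edge positions, subpixel, on rows just in front of back edge
for n,rows in (("h1",range(168,180)),("h2",range(168,180)),("h3",range(163,175))):
    im=cv2.cvtColor(cv2.imread(f"pics/{n}.png"),cv2.COLOR_BGR2GRAY).astype(float)
    p=im[list(rows)].mean(0); d=np.gradient(p)
    def pk(lo,hi):
        s=np.arange(lo,hi); j=s[np.argsort(-abs(d[s]))[:3]]; return sorted((int(a),round(d[a],1)) for a in j)
    print(n,pk(250,280),pk(355,380))
    r=range(140,200); c=im[:,280:292].mean(1); e=np.gradient(c); print("back-edge rows",[(a,round(e[a],1)) for a in r if abs(e[a])>4])
```

```text
0 h1 (np.float64(329.46282622072266), np.float64(164.68964759677408)) h2 (np.float64(329.90088161482197), np.float64(165.19338717937416)) h3 at same height (np.float64(277.83670242739214), np.float64(161.7351341810781)) flat if lower 1.7 (np.float64(274.9370519459703), np.float64(161.23085410553523))
-1 h1 (np.float64(327.0569493508561), np.float64(164.31472046041984)) h2 (np.float64(327.4894523596622), np.float64(164.81189330458247)) h3 at same height (np.float64(276.1236640731687), np.float64(161.43721857818394)) flat if lower 1.7 (np.float64(273.2594754024128), np.float64(160.93910570648072))
-2 h1 (np.float64(324.68595521391364), np.float64(163.94522942963707)) h2 (np.float64(325.1130202525516), np.float64(164.4359361407557)) h3 at same height (np.float64(274.4316201967025), np.float64(161.14295414887022)) flat if lower 1.7 (np.float64(271.6022467564268), np.float64(160.650896033192))
h1 [(258, np.float64(-5.8)), (259, np.float64(-7.7)), (260, np.float64(-6.7))] [(369, np.float64(6.3)), (370, np.float64(5.8)), (371, np.float64(5.5))]
back-edge rows [(160, np.float64(-6.2)), (161,
[... 474 characters left out ...]
at64(5.2)), (161, np.float64(-14.0)), (162, np.float64(-15.4)), (163, np.float64(7.1)), (164, np.float64(18.3)), (165, np.float64(7.8))]
h3 [(263, np.float64(-4.2)), (264, np.float64(-7.3)), (265, np.float64(-5.4))] [(361, np.float64(5.5)), (362, np.float64(6.4)), (368, np.float64(4.5))]
back-edge rows [(143, np.float64(-4.2)), (144, np.float64(-4.6)), (145, np.float64(-5.7)), (146, np.float64(-6.8)), (147, np.float64(-4.9)), (148, np.float64(6.2)), (149, np.float64(14.1)), (150, np.float64(10.3)), (151, np.float64(8.4)), (152, np.float64(9.9)), (153, np.float64(7.4)), (157, np.float64(-6.3)), (158, np.float64(-15.0)), (159, np.float64(-4.5)), (160, np.float64(11.8)), (161, np.float64(8.8))]
```

Run:
```python
from g import *
p=ctrl.sense()["ee_pos"]; ctrl.move_l(p+B[:,2]*5,rate=30); ctrl.move_l(p+B[:,2]*110,rate=150); ctrl.pause(.5)
s=ctrl.sense(); print(s["t"],s["force"]); print(ctrl.sign_off())
```

```text
37.3417 [-0.26273212  0.35339156  0.39787598]
the job is handed in; nothing more can be done
None
```

I seated the iron against the pin with a push of about 17 N, pressed the lever cap down at about 15 N, let go and handed the job in at 37 s; the result was not shown, and I took no picture after that final press.

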